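# Set the hem gauge over the end of the pressing block

## Task

Set the hem gauge: gently push the yellow gauge along the top of the wooden pressing block until the whole of its red end, and none of the yellow, sticks out past the end of the block, with the gauge pointing straight out, square to that edge. Slide it only, without picking it up, do not disturb the iron, the mug or the pin box, and leave the gauge lying flat on the block.

Things in the scene. Friction and masses are not known exactly. Their poses are not given: they have to be found in the camera images.
- block: Dark wooden pressing block, 320 x 150 x 40 mm (x, y, z), lying flat on the shelf and fixed there (it does not move when pushed). Origin: centre of its underside. Its x axis runs along its length, towards the end over which the gauge must hang; z is up.
- block_edge (a point): Middle of the top edge of the block's end over which the gauge must hang: 160 mm from the block's centre along the block's x axis, at the height of its top face (40 mm above the shelf). Same axes as the block: x points straight out over the edge.
- gauge: Hem gauge: loose, flat, stiff plastic strip, 200 x 50 x 6 mm (x, y, z), about 80 g, yellow with its front 40 mm red. It lies on the block, red end towards the edge, askew by up to 12 degrees. It slides with ordinary friction and stays where it is left; pushed sideways near its rear it turns about a point past its middle. Origin: centre of its underside; x runs along it towards the red end.
- gauge_line (a point): Middle of the line where yellow meets red across the top face of the gauge, 40 mm from its front end (60 mm from its centre along its x axis, 6 mm above its underside). It must end up over the block's edge. Same axes as the gauge.
- iron: Bystander: turquoise plastic iron lying on its steel sole, about 250 x 125 x 132 mm high, 0.9 kg, loose. Origin: centre of its sole; x towards the nose.
- mug: Bystander: matte grey ceramic mug with plastic collar stays standing in it, 82 mm across, 90 mm high (stays reach about 105 mm), loose, handle reaching 71 mm from its axis along its y. Origin: centre of its underside.
- pinbox: Bystander: clear acrylic box of pins, 80 x 100 x 36 mm high with its hinged flap shut, loose. Origin: centre of its underside.
Not all that is in view belongs to the job. Of the things like the gauge, leave any that is turquoise; of the rest the larger one is meant.

How it is judged:
At the end, for the whole second after the job is handed in: The line where yellow meets red lies within 5 mm of the block's end face and within 60 mm of that edge's middle, the gauge is square to the edge within 0.12 rad, flat on the block (3 mm, 0.05 rad) and at rest; iron, mug and pin box within 15 mm of where they stood (x of gauge_line in the frame of block_edge between -0.005 and 0.005 m and y of gauge_line in the frame of block_edge between -0.06 and 0.06 m and z of gauge_line in the frame of block_edge between 0.003 and 0.009 m and angle between the x axis of gauge and the x axis of block, either way round below 0.12 rad and angle between gauge's own z axis and vertical below 0.05 rad and linear speed of gauge below 0.01 m/s and distance of each of iron, mug, pinbox from where it was at the start of the episode below 0.015 m); the robot touches nothing.
It fails at once if the gauge is lifted off the block (its middle over 12 mm above the block's top, or tipped over 0.2 rad) (z of gauge in the frame of block above 0.052 m or angle between gauge's own z axis and vertical above 0.2 rad).
It fails at once if the gauge is squeezed or pressed by the fingers with more than 25 N (contact force between gauge and the fingers above 25 N).
It fails at once if the iron, the mug or the pin box is shifted by over 15 mm or tipped over 0.2 rad (distance of any of iron, mug, pinbox from where it was at the start of the episode above 0.015 m or angle between any of iron, mug, pinbox's own z axis and vertical above 0.2 rad).
It also fails if it takes over 50 s, if anything falls off the work surface, if the arm or the gripper's body presses on something with over 40 N, if the wrist force passes 120 N, or if a joint passes its speed limit or range.

## Robot

A 6-joint arm with a two-finger parallel gripper is mounted at the origin on the work surface. World frame = base frame: x ahead of the robot, y to its left, z up, the work surface at z = 0. Lengths are in m, angles in rad, forces in N, time in s.
With the tool pointing down it reaches from about 0.25 to 0.775 m from the base axis. Payload 4 kg.
Tool frame: the origin (TCP) lies midway between the tips of the shut fingers; the grasp point (between the pads) lies 19 mm behind it (robot.tcp_to_grasp is the distance from the TCP to the grasp point, in m); z points along the fingers, x is the direction in which the jaws open and shut, and the axes are right-handed (so a half turn about z gives the same grasp; the last joint's range is limited). The gripper opens to 94 mm and grips with 3 to 60 N. Pads are 16 mm wide; open, the fingers measure 119 mm over their backs; the gripper's body (75 mm by 177 mm) begins 78 mm behind the grasp point.
Start: joints at [-1.325, 0.087, 1.371, -0, 1.684, -0.103], TCP at [0.188, -0.517, 0.181] pointing down, gripper open.
Joint ranges: [-3.1, 3.1], [-0.76, 2.03], [0.27, 2.55], [-1.08, 4.22], [0.17, 2.65], [-2.57, 2.57]. Speed limits (rad/s): [2.79, 2.79, 3.14, 3.14, 3.14, 3.14].

## Interface

Orientations are given as [roll, pitch, yaw] about the fixed x, y, z axes, in that order (R = Rz(yaw) Ry(pitch) Rx(roll)).
In Python, from bench import get_obs, vision, robot gives the robot as it stands.
- The arm moves only by the tool servo_tool, never from a script. Its argument "targets" is text: rows parted by semicolons, each of 7 numbers parted by spaces: the opening, from 0 (shut) to 1 (fully open), then the shift along the tool's x, y, z as a fraction of full scale, then the turn, a rotation vector about the tool's x, y, z as a fraction of full scale. A call has 1 to 12 rows; each row is the pose to reach, as a shift and turn from the pose commanded when the call began, along the tool's axes at that moment, turning the shorter way round; what a row does not reach only later rows make up. Full scale, the value 1, is 0.25 m for a shift and pi rad for a turn. A row lasts 1/12 s, in which the tool goes at most 41.7 mm and 7.16 degrees, less where a joint would pass 70% of its speed; a pose out of reach is approached as far as the arm can. A call with a number of a shift or a turn outside -1 to 1 is refused whole. A call with a gripper value outside its range is refused whole. The fingers move at their own pace and stop on an object; the grip force is fixed at half the most. Time passes only in rows, so rows that repeat a pose let the fingers close. It gives the time, the measured TCP pose, the force and the opening at its end, in the units of the state.
- get_obs(): the state, without advancing time (a new reading comes with each control period).
- vision.snapshot(name): name is "scene" or "side" or "wrist"; returns a dict with "image" (400x640x3 uint8, red, green, blue), "mtx" (3x3 intrinsics, pixels), "world_from_camera" (4x4, takes a point from camera to world coordinates); the wrist camera has in their place "T_tool_cam" (4x4, takes a point from camera to tool coordinates, whose origin is the TCP and whose axes are the tool frame's). Camera axes: x right, y down, z forward; pixel columns grow to the right and rows downward; lengths in m; the calibration is good to about 2 mm. A picture is of the moment at which its call begins: read the wrist's pose just before it. There is no depth.
- robot.close_job(): hands the job in, once; it reports no verdict.
The state is a dict: "time": time; "joint_positions": joint angles; "qvel": joint speeds; "joint_torque": joint torques, N m; "tool_pos": TCP position; "ee_rot": TCP orientation; "wrist_force": force on the tool from outside, world axes, zero at the start; "wrist_torque": the same for the moment, N m; "width": finger opening in m.
Only numpy, scipy, OpenCV 4.12 (cv2) and the standard library are available. Lean on these libraries where they do the work, as an engineer would, in place of code of your own. Each camera call takes 0.05 s, during which the arm holds its last target.

## Working session

There is one attempt and no reset: what is moved stays moved. The work goes in short steps, Python scripts to look and compute and a tool call to move; the robot and the scene stay as the last step left them, time stands still between calls to the robot, and variables do not carry over. Pictures are saved under pics/ and viewed, and the job is handed in when it is done.

Besides the shell and the picture viewer there is one more tool, called after "Request:" as a command line: name --argument value ..., lists and objects as JSON in quotes. servo_tool: Moves the arm, as the interface text tells. Its arguments: {"type":"object","properties":{"targets":{"type":"string"}},"required":["targets"]}

```bash
mkdir -p pics
python3 - <<'E'
from bench import get_obs, vision, robot
import cv2,numpy as np,pickle
print(get_obs())
d={}
for n in("scene","side","wrist"):
    s=vision.snapshot(n);d[n]=s
    cv2.imwrite(f"pics/{n}0.png",s["image"][:,:,::-1])
    print(n,s["mtx"].tolist(),np.round(s.get("world_from_camera",s.get("T_tool_cam")),3).tolist())
pickle.dump(d,open("s0.pkl","wb"))
E
```

```text
{'time': 0.0, 'joint_positions': array([-1.32508047e+00,  8.79316223e-02,  1.37222994e+00,  1.90130464e-05,
        1.68356102e+00, -1.03098673e-01]), 'qvel': array([-2.67131407e-04, -6.27997821e-05, -1.47254507e-04,  1.54610200e-03,
        4.18187296e-04,  1.34926332e-03]), 'joint_torque': array([-2.06355013e-03, -3.40185857e+01, -3.02429760e+01,  7.17251678e-02,
        3.30866757e-02, -1.61875219e-04]), 'tool_pos': array([ 0.18784192, -0.51630966,  0.17992932]), 'ee_rot': array([-3.14135465e+00,  2.11667997e-03, -1.22197943e+00]), 'wrist_force': array([-0.68642278, -0.17939405, -0.8645039 ]), 'wrist_torque': array([ 0.01219142, -0.05441564,  0.00682977]), 'width': 0.09387861860810211}
scene [[475.138811288954, 0.0, 318.5124402170846], [0.0, 475.138811288954, 209.21803930111378], [0.0, 0.0, 1.0]] [[0.226, 0.688, -0.69, 1.585], [0.974, -0.151, 0.169, -0.329], [0.013, -0.71, -0.704, 1.146], [0.0, 0.0, 0.0, 1.0]]
side [[479.5344628980123, 0.0, 326.71309370796115], [0.0, 479.5344628980123, 199.28656783109906], [0.0, 0.0, 1.0]] [[-0.807, -0.399, 0.436, -0.159], [-0.591, 0.548, -0.593, 0.868], [-0.002, -0.735, -0.678, 1.115], [0.0, 0.0, 0.0, 1.0]]
wrist [[321.1616069760555, 0.0, 318.89632529540046], [0.0, 321.1616069760555, 200.608402095109], [0.0, 0.0, 1.0]] [[1.0, -0.001, 0.0, -0.0], [0.001, 0.964, 0.266, -0.078], [-0.001, -0.266, 0.964, -0.205], [0.0, 0.0, 0.0, 1.0]]
```

View pics/scene0.png

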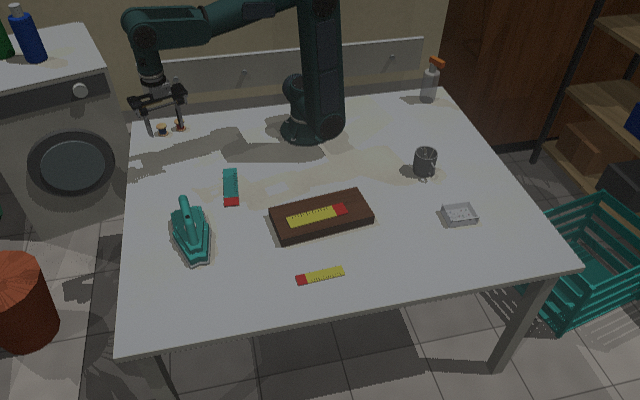

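View pics/side0.png

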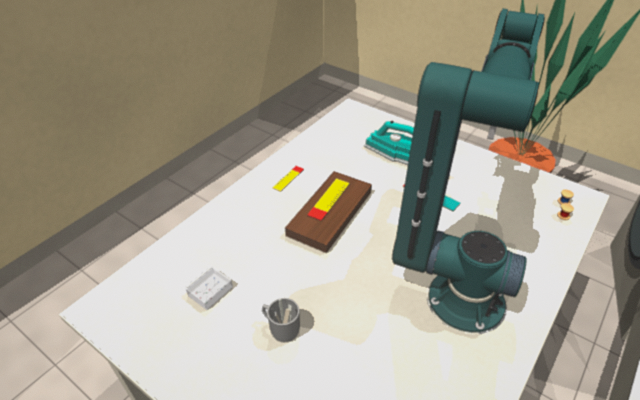

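View pics/wrist0.png

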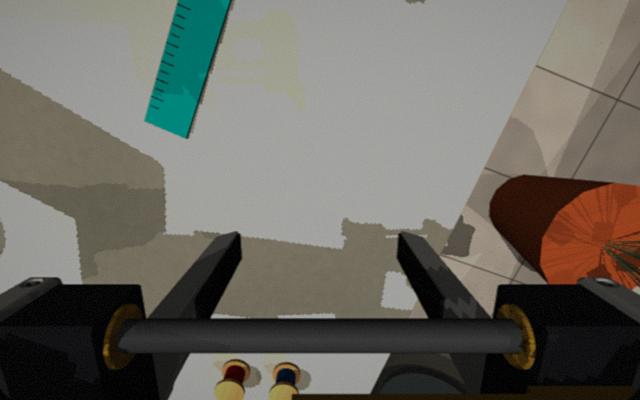

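Candidates in the scene view are turquoise at (231,187), which is to be left, yellow on the block at (317,215), and yellow on the table at (320,275). I'll measure the sizes and enlarge a crop.

```bash
cat > h.py <<'E'
import cv2,numpy as np
def ray(s,uv,z,T=None):
    T=s["world_from_camera"] if T is None else T
    uv=np.atleast_2d(np.asarray(uv,float)); K=s["mtx"]
    d=np.c_[(uv[:,0]-K[0,2])/K[0,0],(uv[:,1]-K[1,2])/K[1,1],np.ones(len(uv))]@T[:3,:3].T
    o=T[:3,3]; t=(z-o[2])/d[:,2]
    return (o+d*t[:,None])[:,:2]
def masks(s):
    h=cv2.cvtColor(s["image"],cv2.COLOR_RGB2HSV);H,S,V=[h[:,:,i].astype(int) for i in range(3)]
    return dict(y=(H>22)&(H<35)&(S>150)&(V>90), r=((H<6)|(H>174))&(S>170)&(V>80), w=((H<14)|(H>170))&(S>70)&(S<225)&(V<130)&(V>25), t=(H>80)&(H<95)&(S>120)&(V>60))
def comps(m,a=60):
    n,l,st,c=cv2.connectedComponentsWithStats(m.astype(np.uint8),connectivity=8)
    return [(l==i,st[i],c[i]) for i in range(1,n) if st[i][4]>=a]
E
python3 - <<'E'
import pickle,cv2,numpy as np
from h import *
d=pickle.load(open("s0.pkl","rb"))
for n in("scene","side"):
    s=d[n];M=masks(s)
    for k in "yrwt":
        for m,st,c in comps(M[k]):
            if k=='y' or k=='r':
                for z in(0.046,0.006):
                    p=ray(s,np.argwhere(m)[:,::-1],z)*1000
                    r=cv2.minAreaRect(p.astype(np.float32)); print(n,k,st[:],z,np.round(r[0]),np.round(r[1]),round(r[2],1))
            else: print(n,k,st,c.round())
a=cv2.resize(d["scene"]["image"][160:300,210:400],None,fx=4,fy=4,interpolation=cv2.INTER_CUBIC)[:,:,::-1]
cv2.imwrite("pics/cropscene.png",a)
a=cv2.resize(d["side"]["image"][150:260,260:400],None,fx=5,fy=5,interpolation=cv2.INTER_CUBIC)[:,:,::-1]
cv2.imwrite("pics/cropside.png",a)
E
```

```text
scene w [  429     0   167   146 11460] [509.  64.]
scene w [599   0  41  17 325] [619.   8.]
scene w [ 570   27   65   58 1308] [601.  59.]
scene w [630  73  10  14  60] [636.  79.]
scene w [ 547   95   64   67 1078] [574. 128.]
scene w [616 144  13  19  76] [622. 153.]
scene w [ 269  187  105   53 2347] [322. 211.]
scene w [224 197  15  10 124] [231. 201.]
scene w [   0  250   60  105 4880] [ 24. 304.]
scene w [295 274  13  12 104] [301. 279.]
scene t [223 168  15  29 356] [230. 182.]
scene t [ 171  195   37   66 1339] [190. 228.]
scene t [577 259  63  41 903] [602. 277.]
scene t [559 276  25  22 191] [572. 286.]
scene t [580 281  60  31 224] [607. 297.]
scene t [552 286  23  24 171] [563. 298.]
scene t [572 289  68  34 241] [602. 306.]
scene t [565 297  71  35 172] [598. 315.]
scene t [545 300  18  20 106] [553. 307.]
side y [273 170  26  21 185] 0.046 [700. -64.] [ 30. 110.] 3.0
side y [273 170  26  21 185] 0.006 [732. -98.] [ 31. 114.] 3.0
side y [314 178  36  34 536] 0.046 [530. -98.] [ 55. 162.] 8.3
side y [314 178  36  34 536] 0.006 [ 555. -134.] [ 57. 168.] 8.3
side r [308 207  19  13 141] 0.046 [515.   7.] [53. 39.] 5.3
side r [308 207  19  13 141] 0.006 [540. -26.] [55. 41.] 5.3
side w [523 139  12  13  76] [528. 145.]
side w [ 286  172   85   80 2543] [328. 214.]
side t [367 121  48  39 995] [392. 141.]
side t [443 196  17  14 142] [450. 203.]
```

View pics/cropscene.png

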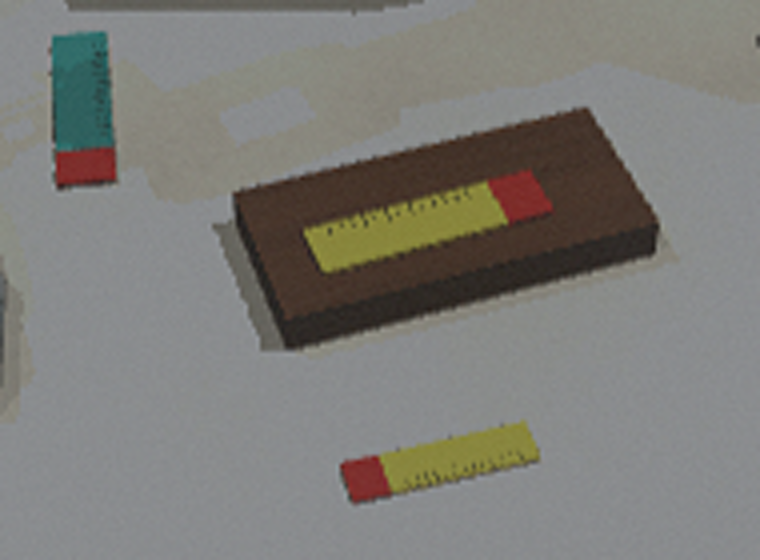

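View pics/cropside.png

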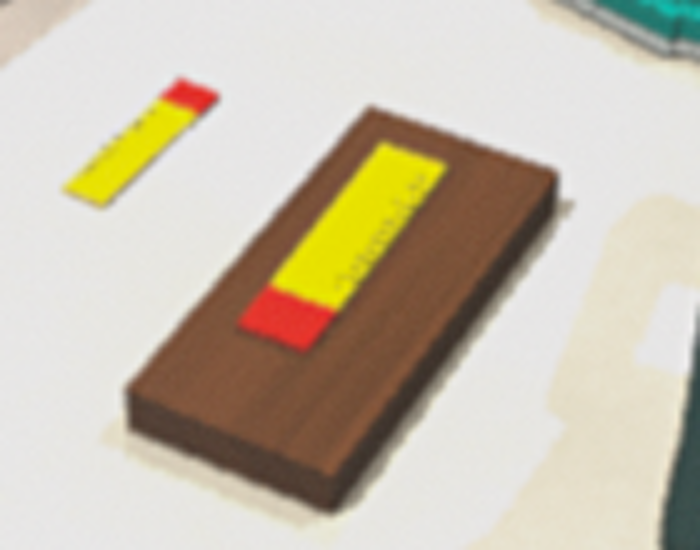

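The gauge on the block measures 55 x ~200 mm. The loose one on the table is ~30 x 145 mm, so the larger, on the block, is the one meant. Next come the corners from the crops.

Run:
```python
import pickle
from h import *
d=pickle.load(open("s0.pkl","rb"))
P={"scene":(4,(210,160),[(235,192),(288,318),(657,228),(588,108)],[(304,230),(322,272),(551,210),(530,171)],[(490,182),(506,225)]),
"side":(5,(260,150),[(557,173),(368,107),(127,388),(333,475)],[(447,163),(379,142),(236,325),(303,352)],[(334,311),(270,288)])}
for n,(f,o,b,g,l) in P.items():
    c=lambda a:(np.array(a)+.5)/f-.5+np.array(o)
    B=ray(d[n],c(b),.04);G=ray(d[n],c(g),.046);L=ray(d[n],c(l),.046)
    for k,Q in(("blk",B),("gau",G)):
        e=(Q[2]+Q[3]-Q[0]-Q[1]); print(n,k,Q.round(4).tolist(),"c",Q.mean(0).round(4),"yaw",np.degrees(np.arctan2(e[1],e[0])).round(2),"len",np.linalg.norm(e)/2,"w",np.linalg.norm(Q[2]-Q[3]))
    print("line",L.round(4).tolist(),L.mean(0).round(4))
    x=(B[2]+B[3]-B[0]-B[1]);x/=np.linalg.norm(x);E=B.mean(0)+.16*x
    v=L.mean(0)-E;print("line in edge",v@x,v@[-x[1],x[0]], "edge",E, "rear mid",G[:2].mean(0))
```

```text
scene blk [[0.4592, -0.2234], [0.6059, -0.2046], [0.5741, 0.1056], [0.4218, 0.0917]] c [ 0.5152 -0.0577] yaw 96.32 len 0.31457542892860985 w 0.15292479046670523
scene gau [[0.5205, -0.1763], [0.5691, -0.1707], [0.5413, 0.0247], [0.4932, 0.0199]] c [ 0.531  -0.0756] yaw 98.02 len 0.1978142662734575 w 0.04830963448173708
line [[0.4988, -0.0159], [0.55, -0.0155]] [ 0.5244 -0.0157]
line in edge -0.11932424051885243 -0.013718039351556856 edge [0.49762836 0.10135919] rear mid [ 0.54481021 -0.17353393]
side blk [[0.4546, -0.2224], [0.6007, -0.2042], [0.5614, 0.1081], [0.4149, 0.0911]] c [ 0.5079 -0.0568] yaw 97.2 len 0.3153950906620055 w 0.14744342070890692
side gau [[0.5176, -0.1809], [0.5681, -0.1717], [0.537, 0.0288], [0.4881, 0.0231]] c [ 0.5277 -0.0752] yaw 98.52 len 0.20449508348234824 w 0.049253513832618986
line [[0.4942, -0.0182], [0.5402, -0.011]] [ 0.5172 -0.0146]
line in edge -0.11927902313925665 -0.014547305543107077 edge [0.48784281 0.10190671] rear mid [ 0.54284787 -0.17628284]
```

```bash
cat >> h.py <<'E'
from scipy.spatial.transform import Rotation as R
def plan(o,pos,yaw):
    A=R.from_euler("xyz",o["ee_rot"]);B=R.from_euler("xyz",[np.pi,0,yaw])
    print("shift",(A.inv().apply(np.array(pos)-o["tool_pos"])/.25).round(4),"turn",((A.inv()*B).as_rotvec()/np.pi).round(4))
E
python3 - <<'E'
import pickle
from h import *
from bench import get_obs
d=pickle.load(open("s0.pkl","rb"))
m=max(comps(masks(d["scene"])["t"]),key=lambda q:q[1][4])
m=[q for q in comps(masks(d["scene"])["t"]) if q[1][0]==171][0][0]
px=np.argwhere(m)[:,::-1]
for z in(0.02,.13):
    p=ray(d["scene"],px,z);print(z,p.min(0),p.max(0))
plan(get_obs(),(0.5475,-0.2,0.18),np.radians(6.7))
E
```

```text
0.02 [ 0.31299522 -0.54072687] [ 0.61162494 -0.42724518]
0.13 [ 0.43725583 -0.52001534] [ 0.70670432 -0.41762275]
shift [-0.6979 -1.7847  0.0022] turn [-4.000e-04  4.000e-04 -4.262e-01]
```

Request:
servo_tool --targets "0.28 -0.1 -0.25 -0.12 0 0 -0.1;0.28 -0.2 -0.5 -0.12 0 0 -0.2;0.28 -0.35 -0.89 -0.12 0 0 -0.3;0.28 -0.35 -0.89 -0.12 0 0 -0.426;0.28 -0.35 -0.89 -0.12 0 0 -0.426;0.28 -0.35 -0.89 -0.12 0 0 -0.426;0.28 -0.35 -0.89 -0.12 0 0 -0.426;0.28 -0.35 -0.89 -0.12 0 0 -0.426;0.28 -0.35 -0.89 -0.12 0 0 -0.426;0.28 -0.35 -0.89 -0.12 0 0 -0.426;0.28 -0.35 -0.89 -0.12 0 0 -0.426;0.28 -0.35 -0.89 -0.12 0 0 -0.426"

```text
time: 1.15
tool_pos: [0.3671, -0.3584, 0.2107]
ee_rot: [-3.141, 0.0, 0.118]
wrist_force: [-0.2, 0.4, -0.9]
width: 0.0268
```

Run:
```python
from h import *
from bench import get_obs
o=get_obs();print(o["time"],o["tool_pos"],o["ee_rot"],o["width"])
plan(o,(0.5475,-0.2,0.14),np.radians(6.7))
```

```text
1.15 [ 0.36710199 -0.35835622  0.2106671 ] [-3.14099686e+00  4.53940381e-04  1.17938341e-01] 0.026755237251979955
shift [ 0.7912 -0.544   0.2826] turn [-0.0002  0.0001  0.0003]
```

Request:
servo_tool --targets "0.28 0.4 -0.27 0 0 0 0;0.28 0.79 -0.54 0 0 0 0;0.28 0.79 -0.54 0.1 0 0 0;0.28 0.79 -0.54 0.28 0 0 0;0.28 0.79 -0.54 0.28 0 0 0;0.28 0.79 -0.54 0.28 0 0 0;0.28 0.79 -0.54 0.28 0 0 0;0.28 0.79 -0.54 0.28 0 0 0;0.28 0.79 -0.54 0.28 0 0 0;0.28 0.79 -0.54 0.28 0 0 0"

```text
time: 1.98
tool_pos: [0.5474, -0.203, 0.1424]
ee_rot: [3.14, -0.001, 0.114]
wrist_force: [0.3, -0.5, 0.5]
width: 0.0263
```

Run:
```python
from h import *
from bench import get_obs,vision
o=get_obs();print(o["time"],o["tool_pos"],o["ee_rot"],o["width"])
s=vision.snapshot("wrist");cv2.imwrite("pics/w1.png",s["image"][:,:,::-1])
T=np.eye(4);T[:3,:3]=R.from_euler("xyz",o["ee_rot"]).as_matrix();T[:3,3]=o["tool_pos"];T=T@s["T_tool_cam"]
import pickle;pickle.dump((s,T),open("w1.pkl","wb"))
M=masks(s)
for k in "yr":
    for m,st,c in comps(M[k],200): 
        r=cv2.minAreaRect(ray(s,np.argwhere(m)[:,::-1],.046,T).astype(np.float32)); print(k,st,np.round(r[0],4),np.round(r[1],4),r[2])
```

```text
1.9833 [ 0.54743977 -0.20302122  0.14244377] [ 3.13987951e+00 -1.27263615e-03  1.14121672e-01] 0.026288184508994814
y [ 281    0   63  165 9323] [ 0.5322 -0.1054] [0.0509 0.1374] 8.187247276306152
y [ 485   43   59  121 4237] [ 0.712  -0.1013] [0.0321 0.1026] 3.6424927711486816
r [480 164  38  26 847] [ 0.7161 -0.166 ] [0.0324 0.0246] 4.921748638153076
r [ 132  260   36   42 1261] [ 0.3822 -0.3153] [0.0443 0.0356] 87.61494445800781
```

View pics/w1.png

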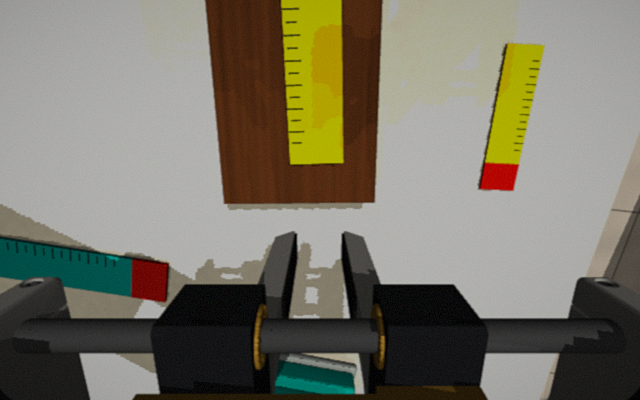

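The wrist view confirms it. The gauge's rear edge is at row 163 (cols 289-343), the block's rear edge is at row 203, and the fingers line up behind it. I'll check the block's yaw and then descend.

Run:
```python
from h import *
import pickle
from bench import get_obs
s,T=pickle.load(open("w1.pkl","rb"))
for a in([(207,0),(226,203)],[(383,0),(376,203)]):
    p=ray(s,a,.04,T);e=p[0]-p[1];print(p.round(4),np.degrees(np.arctan2(e[1],e[0])))
p=ray(s,[(289,163.5),(343,163.5)],.046,T);print(p,p.mean(0))
plan(get_obs(),(0.5465,-0.2,0.0425),np.radians(6.8))
```

```text
[[ 0.4349 -0.0464]
 [ 0.4572 -0.2234]] 97.19967276873136
[[ 0.5826 -0.0294]
 [ 0.6055 -0.2066]] 97.35159581490421
[[ 0.51640535 -0.17595837]
 [ 0.56699121 -0.17020626]] [ 0.54169828 -0.17308232]
shift [-0.003 -0.014  0.401] turn [ 0.0006 -0.0006 -0.0016]
```

Request:
servo_tool --targets "0.28 -0.005 -0.01 0.1 0 0 0;0.28 -0.005 -0.01 0.2 0 0 0;0.28 -0.005 -0.01 0.28 0 0 0;0.28 -0.005 -0.01 0.33 0 0 0;0.28 -0.005 -0.01 0.36 0 0 0;0.28 -0.005 -0.01 0.38 0 0 0;0.28 -0.005 -0.01 0.39 0 0 0;0.28 -0.005 -0.01 0.396 0 0 0;0.28 -0.005 -0.01 0.396 0 0 0;0.28 -0.005 -0.01 0.396 0 0 0;0.28 -0.005 -0.01 0.396 0 0 0"

```text
time: 2.95
tool_pos: [0.5468, -0.1995, 0.043]
ee_rot: [3.141, -0.001, 0.116]
wrist_force: [0.4, 1.3, -0.0]
width: 0.0263
```

Run:
```python
from h import *
from bench import get_obs,vision
o=get_obs();print(o["time"],o["tool_pos"],o["ee_rot"],o["width"])
s=vision.snapshot("side");cv2.imwrite("pics/sd1.png",cv2.resize(s["image"][120:260,240:420],None,fx=4,fy=4,interpolation=2)[:,:,::-1])
```

```text
2.95 [ 0.54675682 -0.19949912  0.04302688] [ 3.14062395e+00 -1.42232207e-03  1.16467936e-01] 0.026293097039199066
```

View pics/sd1.png

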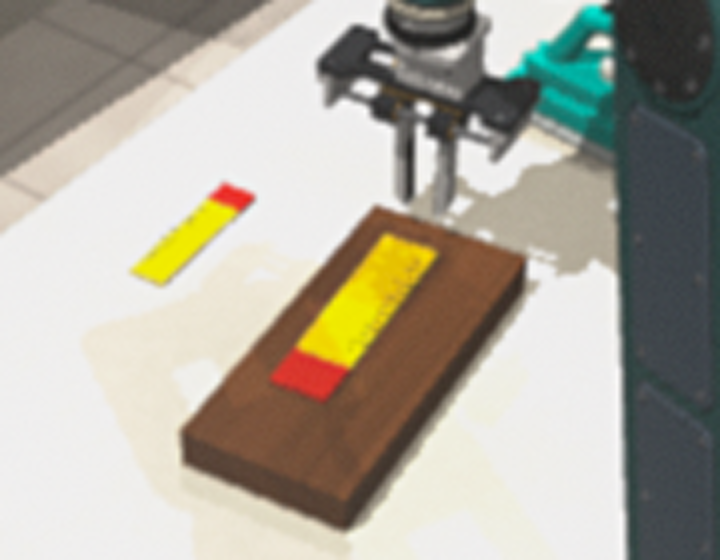

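The tips look like they're at the block's rear edge, around full pixels (341,170) and (350,173). I'll check that against the reported TCP by projection, because they look further back or higher than expected.

Run:
```python
from h import *
import pickle
from bench import get_obs,vision
o=get_obs();s=vision.snapshot("side");print(o["tool_pos"])
T=np.linalg.inv(s["world_from_camera"])
A=R.from_euler("xyz",o["ee_rot"])
for l in([0,0,0],[.019,0,0],[-.019,0,0]):
    p=o["tool_pos"]+A.apply(l); q=s["mtx"]@(T[:3,:3]@p+T[:3,3]);uv=q[:2]/q[2];print(uv,((uv-[240,120])*4).round())
w=vision.snapshot("wrist");cv2.imwrite("pics/w2.png",w["image"][:,:,::-1])
c=vision.snapshot("scene");cv2.imwrite("pics/sc2.png",cv2.resize(c["image"][130:280,220:400],None,fx=4,fy=4,interpolation=2)[:,:,::-1])
```

```text
[ 0.54666556 -0.19943955  0.04287484]
[345.05560861 176.86300984] [420. 227.]
[340.24092189 175.14007642] [401. 221.]
[349.91032703 178.60026858] [440. 234.]
```

View pics/w2.png

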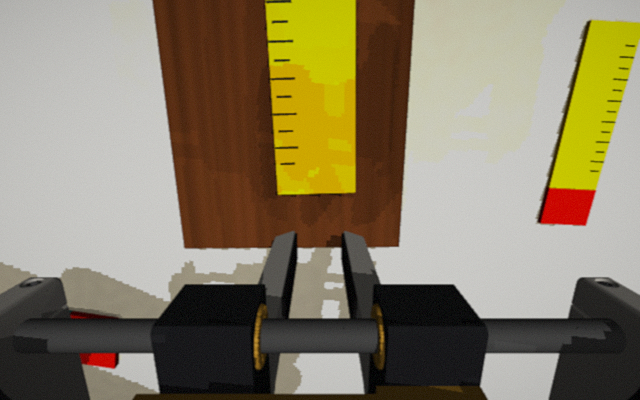

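View pics/sc2.png

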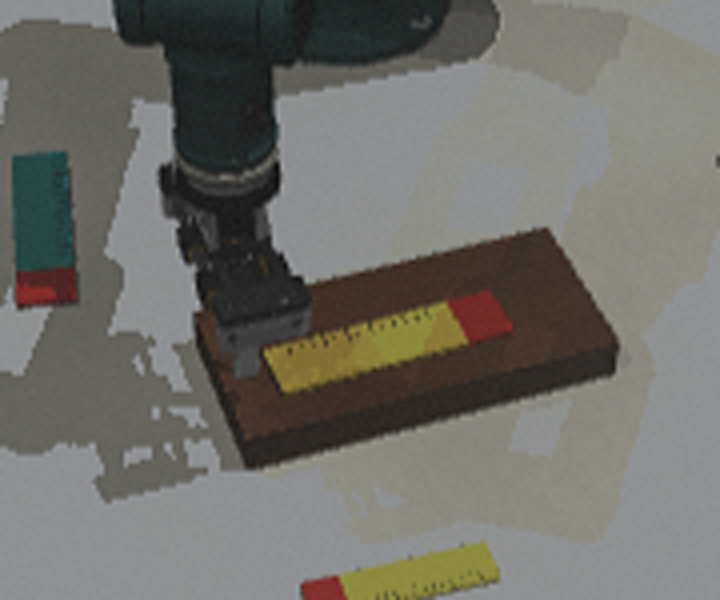

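Run:
```python
from h import *
from bench import get_obs,vision
o=get_obs()
A=R.from_euler("xyz",o["ee_rot"])
for n,(x,y),(w,h) in(("side",(310,130),(80,70)),("scene",(240,170),(100,80))):
    s=vision.snapshot(n);f=7
    im=cv2.resize(s["image"][y:y+h,x:x+w],None,fx=f,fy=f,interpolation=2)[:,:,::-1].copy()
    im=np.clip(im.astype(float)*1.6,0,255).astype(np.uint8)
    T=np.linalg.inv(s["world_from_camera"])
    for l in([.021,0,0],[-.021,0,0],[.021,0,-.03],[-.021,0,-.03]):
        p=o["tool_pos"]+A.apply(l); q=s["mtx"]@(T[:3,:3]@p+T[:3,3]);uv=(q[:2]/q[2]-[x,y]+.5)*f
        cv2.circle(im,tuple(int(v) for v in uv),3,(255,0,255),-1)
    cv2.imwrite(f"pics/tip_{n}.png",im)
```

```text
(no output)
```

View pics/tip_side.png

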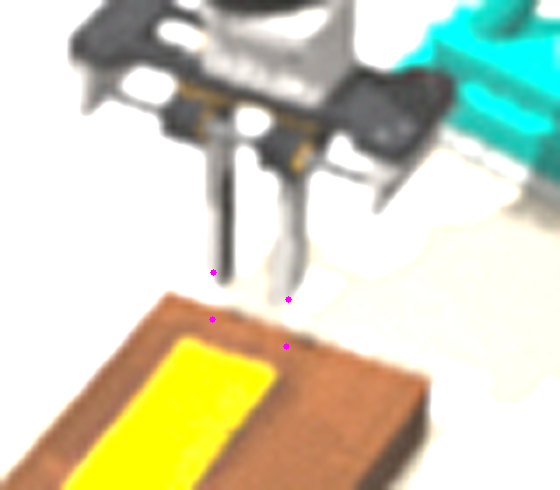

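View pics/tip_scene.png

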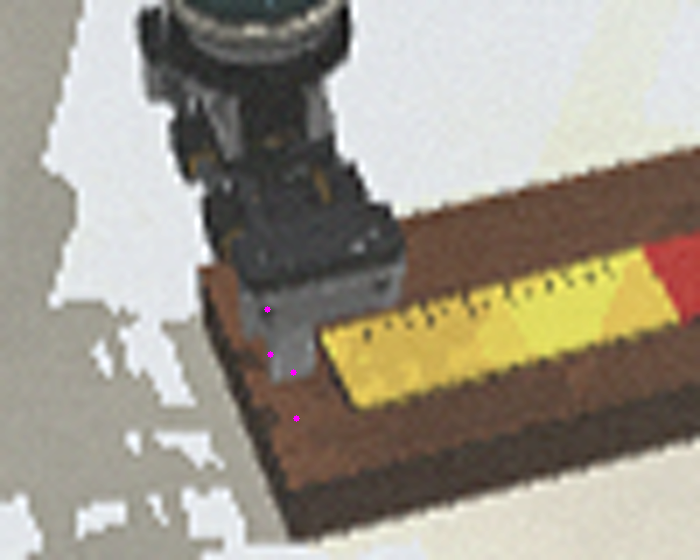

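All three views put the visible finger tips about 25 mm short of the reported TCP. I'll shut the fingers and look, to find out whether the tips retract when open.

Request:
servo_tool --targets "0 0 0 0 0 0 0;0 0 0 0 0 0 0;0 0 0 0 0 0 0;0 0 0 0 0 0 0;0 0 0 0 0 0 0;0 0 0 0 0 0 0"

```text
time: 3.75
tool_pos: [0.5461, -0.1993, 0.0421]
ee_rot: [3.141, -0.0, 0.116]
wrist_force: [-0.4, 0.5, 0.0]
width: 0.0005
```

```bash
cat > tip.py <<'E'
from h import *
from bench import get_obs,vision,robot
import sys
o=get_obs();print(robot.tcp_to_grasp,o["tool_pos"],o["wrist_force"],o["width"])
A=R.from_euler("xyz",o["ee_rot"]);out=[]
hw=o["width"]/2+.008
for n in("side","scene"):
    s=vision.snapshot(n);f=5
    T=np.linalg.inv(s["world_from_camera"])
    P=[]
    for l in([hw,0,0],[-hw,0,0],[hw,0,-.03],[-hw,0,-.03]):
        p=o["tool_pos"]+A.apply(l); q=s["mtx"]@(T[:3,:3]@p+T[:3,3]);P.append(q[:2]/q[2])
    P=np.array(P);x,y=P.mean(0).astype(int)-[38,50]
    im=cv2.resize(s["image"][y:y+90,x:x+78],None,fx=f,fy=f,interpolation=2)[:,:,::-1].copy()
    im=np.clip(im.astype(float)*1.5,0,255).astype(np.uint8)
    for uv in (P-[x,y]+.5)*f: cv2.circle(im,tuple(int(v) for v in uv),2,(255,0,255),-1)
    out.append(im)
cv2.imwrite(f"pics/{sys.argv[1]}.png",np.hstack(out))
w=vision.snapshot("wrist");cv2.imwrite(f"pics/{sys.argv[1]}w.png",w["image"][:,:,::-1])
E
python3 tip.py tip3
```

```text
0.0188 [ 0.54614917 -0.19928637  0.04210789] [-0.3905051   0.50893622  0.00555983] 0.00046337189680988874
```

View pics/tip3.png

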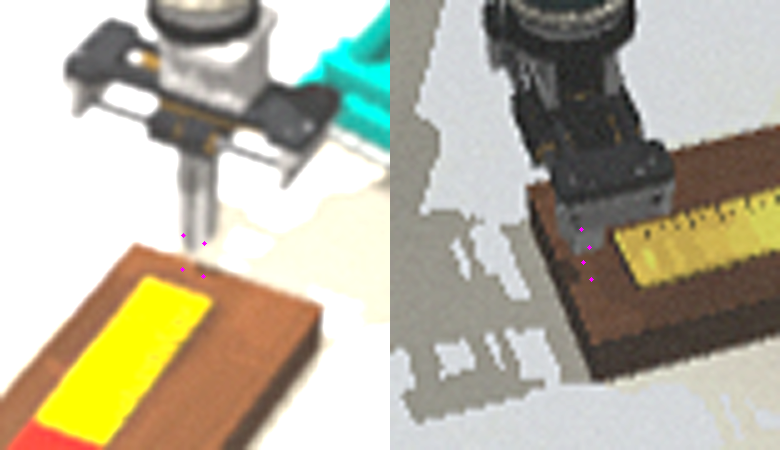

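View pics/tip3w.png

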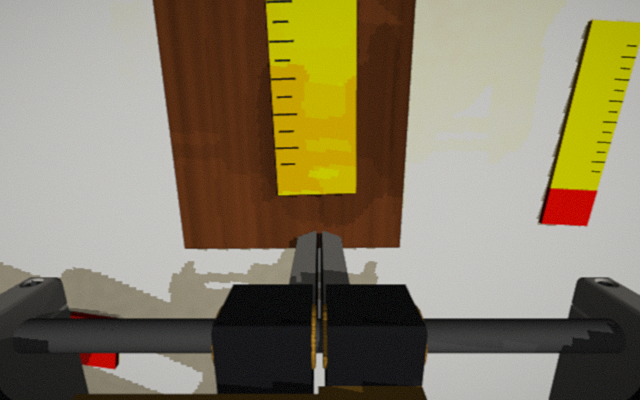

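Request:
servo_tool --targets "0.28 0 0 0 0 0 0;0.28 0 0 0 0 0 0;0.28 0 0 0.01 0 0 0;0.28 0 0 0.02 0 0 0;0.28 0 0 0.03 0 0 0;0.28 0 0 0.03 0 0 0"

```text
time: 4.4
tool_pos: [0.5456, -0.199, 0.0336]
ee_rot: [-3.141, 0.001, 0.116]
wrist_force: [0.3, -0.3, -0.1]
width: 0.0263
```

There's no contact with the TCP 6 mm below the block's top, so the fingers really are short. I'll go on down in small steps.

Request:
servo_tool --targets "0.28 0 0 0.01 0 0 0;0.28 0 0 0.02 0 0 0;0.28 0 0 0.025 0 0 0;0.28 0 0 0.025 0 0 0"

```text
time: 4.73
tool_pos: [0.5458, -0.1991, 0.0278]
ee_rot: [-3.141, 0.001, 0.116]
wrist_force: [0.1, -0.2, -0.7]
width: 0.0264
```

```bash
python3 tip.py tip4
```

```text
0.0188 [ 0.54579408 -0.19912065  0.02775152] [ 0.0563651  -0.22111058 -0.69115176] 0.026388974865125838
```

View pics/tip4.png

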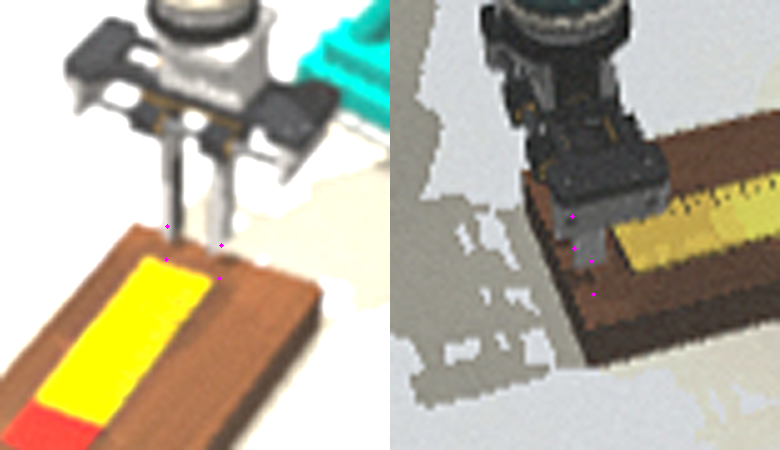

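Request:
servo_tool --targets "0.28 0 0 0.01 0 0 0;0.28 0 0 0.02 0 0 0;0.28 0 0 0.03 0 0 0;0.28 0 0 0.03 0 0 0"

```text
time: 5.22
tool_pos: [0.5456, -0.199, 0.02]
ee_rot: [-3.141, 0.001, 0.116]
wrist_force: [-0.5, -0.0, -0.1]
width: 0.0261
```

```bash
python3 tip.py tip5
```

```text
0.0188 [ 0.54560317 -0.19904313  0.0199692 ] [-0.50600158 -0.00621327 -0.13187393] 0.02609133989307454
```

View pics/tip5.png

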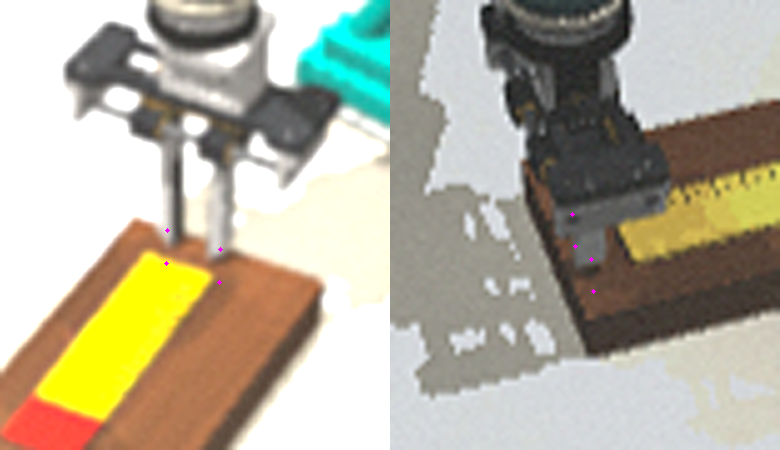

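Request:
servo_tool --targets "0.28 0 0 0.005 0 0 0;0.28 0 0 0.01 0 0 0;0.28 0 0 0.01 0 0 0"

```text
time: 5.62
tool_pos: [0.546, -0.1992, 0.0181]
ee_rot: [-3.141, 0.0, 0.116]
wrist_force: [0.1, 0.4, -0.7]
width: 0.0263
```

Request:
servo_tool --targets "0.28 0 0 0.004 0 0 0;0.28 0 0 0.006 0 0 0;0.28 0 0 0.006 0 0 0"

```text
time: 5.87
tool_pos: [0.546, -0.1992, 0.0167]
ee_rot: [-3.141, 0.0, 0.116]
wrist_force: [-0.5, -0.7, -0.2]
width: 0.0263
```

Request:
servo_tool --targets "0.28 0 0 0.004 0 0 0;0.28 0 0 0.004 0 0 0;0.28 0 0 0.004 0 0 0"

```text
time: 6.12
tool_pos: [0.5463, -0.1994, 0.016]
ee_rot: [3.141, -0.0, 0.116]
wrist_force: [-0.1, 0.5, 0.1]
width: 0.0264
```

Request:
servo_tool --targets "0.28 0 0 0.004 0 0 0;0.28 0 0 0.004 0 0 0;0.28 0 0 0.004 0 0 0"

```text
time: 6.37
tool_pos: [0.5463, -0.1994, 0.0159]
ee_rot: [3.141, -0.001, 0.116]
wrist_force: [-1.7, 1.2, 5.4]
width: 0.0265
```

```bash
python3 tip.py tip6
```

```text
0.0188 [ 0.54627833 -0.19937829  0.0159268 ] [-1.72577833  1.19491714  5.42865165] 0.02653195404650174
```

View pics/tip6.png

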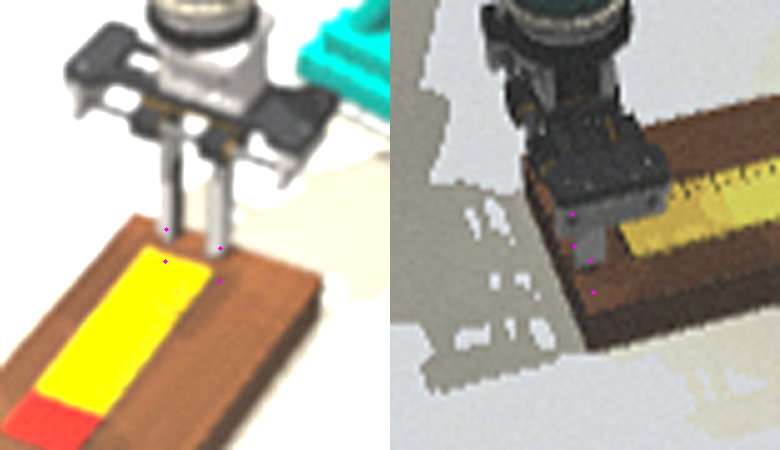

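Contact at 5 N with the TCP at z = 0.016, so the tips are about 24 mm short of the TCP. I'll raise 2-3 mm and push slowly along -tool y.

Request:
servo_tool --targets "0.28 0 0 -0.006 0 0 0;0.28 0 0 -0.012 0 0 0;0.28 0 -0.02 -0.012 0 0 0;0.28 0 -0.04 -0.012 0 0 0;0.28 0 -0.055 -0.012 0 0 0;0.28 0 -0.07 -0.012 0 0 0;0.28 0 -0.085 -0.012 0 0 0;0.28 0 -0.10 -0.012 0 0 0;0.28 0 -0.12 -0.012 0 0 0;0.28 0 -0.14 -0.012 0 0 0;0.28 0 -0.16 -0.012 0 0 0;0.28 0 -0.16 -0.012 0 0 0"

```text
time: 7.52
tool_pos: [0.5414, -0.1584, 0.0178]
ee_rot: [-3.141, 0.0, 0.117]
wrist_force: [0.3, -1.0, -0.4]
width: 0.0262
```

```bash
python3 tip.py tip7
```

```text
0.0188 [ 0.54136923 -0.15842292  0.01784637] [ 0.34935607 -1.03228187 -0.36975579] 0.026179174307633966
```

View pics/tip7.png

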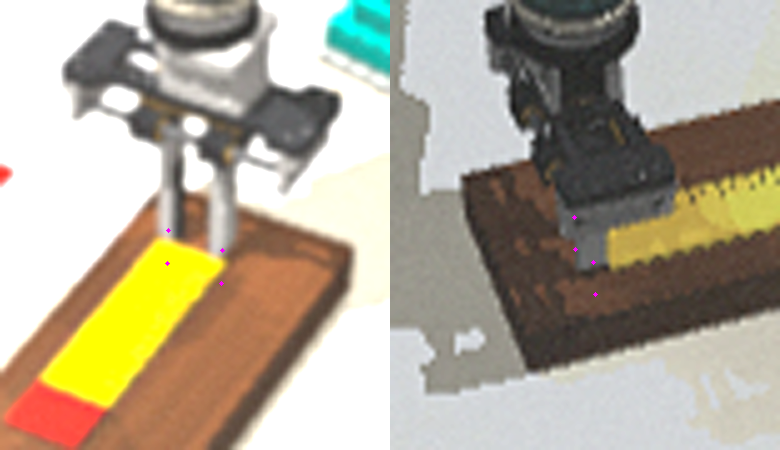

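View pics/tip7w.png

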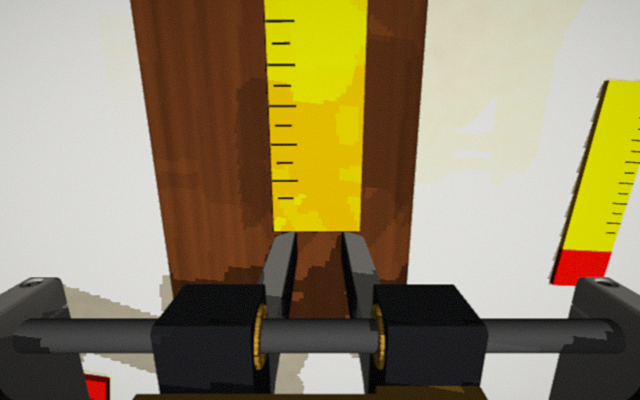

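Both tips sit on the gauge's rear edge (row 232, cols 273-360), centred. About 96 mm is left, so I'll push 75 mm and then measure.

Request:
servo_tool --targets "0.28 0 -0.02 0 0 0 0;0.28 0 -0.05 0 0 0 0;0.28 0 -0.08 0 0 0 0;0.28 0 -0.11 0 0 0 0;0.28 0 -0.14 0 0 0 0;0.28 0 -0.17 0 0 0 0;0.28 0 -0.2 0 0 0 0;0.28 0 -0.23 0 0 0 0;0.28 0 -0.26 0 0 0 0;0.28 0 -0.285 0 0 0 0;0.28 0 -0.3 0 0 0 0;0.28 0 -0.3 0 0 0 0"

```text
time: 8.67
tool_pos: [0.5326, -0.084, 0.0178]
ee_rot: [-3.141, 0.0, 0.117]
wrist_force: [-0.6, 0.2, 0.4]
width: 0.0266
```

```bash
cat > look.py <<'E'
from h import *
from bench import get_obs,vision
import sys,pickle
o=get_obs();print(o["time"],o["tool_pos"],o["wrist_force"])
d={n:vision.snapshot(n) for n in("scene","side","wrist")};d["o"]=o
pickle.dump(d,open(sys.argv[1]+".pkl","wb"))
cv2.imwrite(f"pics/{sys.argv[1]}_sc.png",cv2.resize(np.clip(d["scene"]["image"][170:260,260:400].astype(float)*1.5,0,255).astype(np.uint8),None,fx=5.5,fy=5.5,interpolation=2)[:,:,::-1])
cv2.imwrite(f"pics/{sys.argv[1]}_sd.png",cv2.resize(d["side"]["image"][165:260,270:380],None,fx=6,fy=6,interpolation=2)[:,:,::-1])
cv2.imwrite(f"pics/{sys.argv[1]}_w.png",d["wrist"]["image"][:,:,::-1])
E
python3 look.py L1
```

```text
8.6667 [ 0.53261139 -0.08401047  0.0177504 ] [-0.62711788  0.19379716  0.3547301 ]
```

View pics/L1_sc.png

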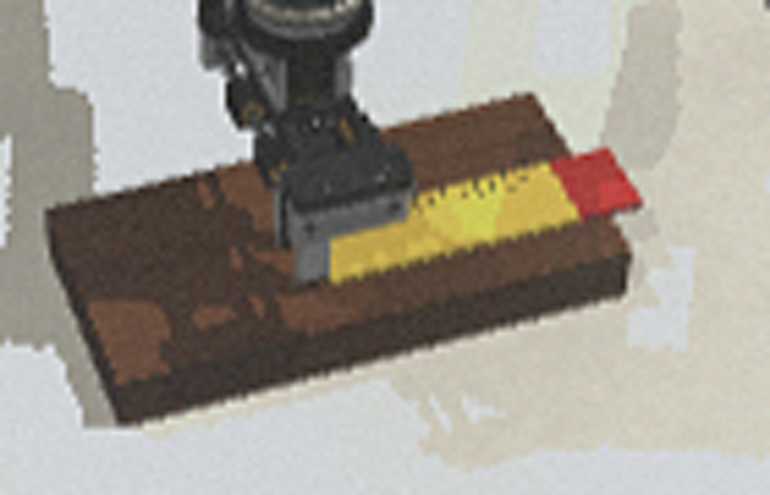

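View pics/L1_sd.png

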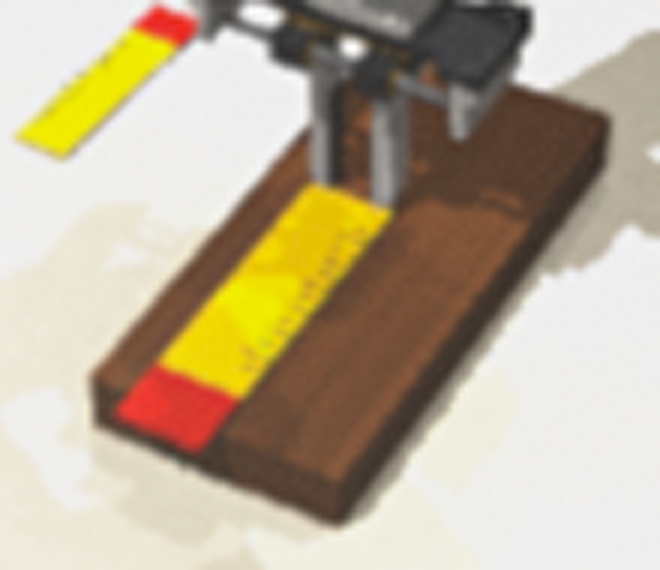

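View pics/L1_w.png

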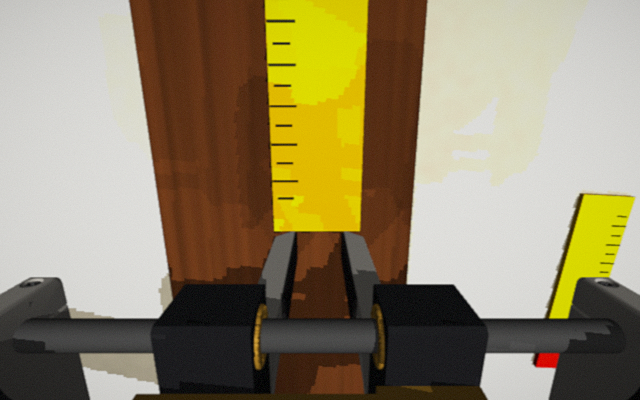

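```bash
cat > ln.py <<'E'
from h import *
import pickle,sys
def go(f,P):
    d=pickle.load(open(f,"rb"))
    for n,(k,o,e,l) in P.items():
        c=lambda a:(np.array(a)+.5)/k-.5+np.array(o)
        E=ray(d[n],c(e),.04);L=ray(d[n],c(l),.046)
        t=E[1]-E[0];w=np.linalg.norm(t);t/=w;x=np.array([t[1],-t[0]]);x*=np.sign(x[1])
        v=L-E.mean(0);print(n,"edge",E.round(4).tolist(),"w",w.round(4),"line x",(v@x).round(4),"mean",(v@x).mean().round(4),"y",(v.mean(0)@[-x[1],x[0]]).round(4),"xyaw",np.degrees(np.arctan2(x[1],x[0])),"mid",L.mean(0),"lw",np.linalg.norm(L[0]-L[1]))
E
python3 - <<'E'
from ln import go
go("L1.pkl",{"scene":(5.5,(260,170),[(533,95),(630,255)],[(552,162),(580,218)]),"side":(6,(270,165),[(93,380),(335,478)],[(160,367),(243,403)])})
E
```

```text
scene edge [[0.4229, 0.0909], [0.5713, 0.1074]] w 0.1494 line x [-0.0155 -0.0186] mean -0.0171 y -0.0167 xyaw 96.3189298543433 mid [0.51558865 0.08403944] lw 0.05038417418114124
side edge [[0.5592, 0.1104], [0.4176, 0.0913]] w 0.1428 line x [-0.0197 -0.0179] mean -0.0188 y -0.0172 xyaw 97.6564830258292 mid [0.50794518 0.08451824] lw 0.050600087851469015
```

Request:
servo_tool --targets "0.28 0 -0.01 0 0 0 0;0.28 0 -0.02 0 0 0 0;0.28 0 -0.03 0 0 0 0;0.28 0 -0.04 0 0 0 0;0.28 0 -0.05 0 0 0 0;0.28 0 -0.056 0 0 0 0;0.28 0 -0.056 0 0 0 0;0.28 0 -0.056 0 0 0 0"

```text
time: 9.48
tool_pos: [0.5312, -0.071, 0.0179]
ee_rot: [3.142, -0.0, 0.117]
wrist_force: [-0.1, 0.3, 1.3]
width: 0.0263
```

```bash
python3 look.py L2
python3 - <<'E'
from h import *
import pickle
d=pickle.load(open("L2.pkl","rb"))
a=cv2.resize(np.clip(d["scene"]["image"][180:225,340:380].astype(float)*1.5,0,255).astype(np.uint8),None,fx=13,fy=13,interpolation=2)
b=cv2.resize(d["side"]["image"][215:255,280:332],None,fx=13,fy=13,interpolation=2)
cv2.imwrite("pics/L2a.png",a[:,:,::-1]);cv2.imwrite("pics/L2b.png",b[:,:,::-1])
E
```

```text
9.4833 [ 0.531191   -0.07099098  0.0178641 ] [-0.07739836  0.28028433  1.30275837]
```

View pics/L2a.png

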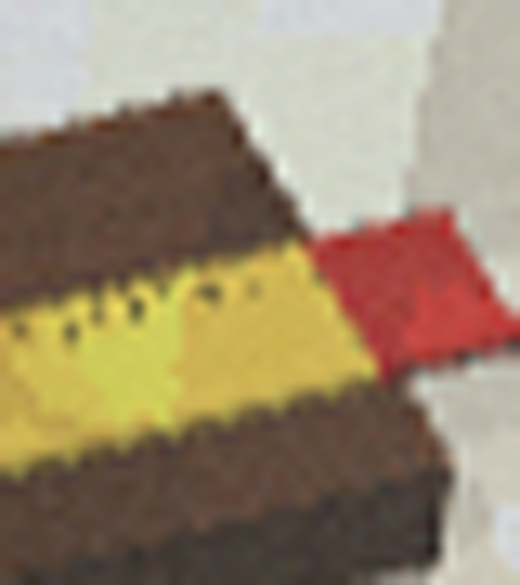

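View pics/L2b.png

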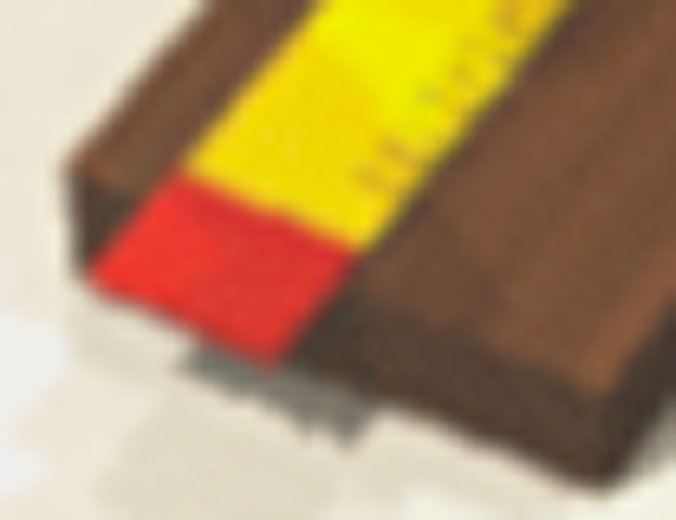

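Run:
```python
from ln import go
go("L2.pkl",{"scene":(13,(340,180),[(220,92),(450,470)],[(312,240),(381,378)]),"side":(13,(280,215),[(70,165),(600,392)],[(180,172),(360,248)])})
```

```text
scene edge [[0.4216, 0.0912], [0.5702, 0.1078]] w 0.1495 line x [-0.0025 -0.0061] mean -0.0043 y -0.0181 xyaw 96.38693638253602 mid [0.51439356 0.09724159] lw 0.05264410010596697
side edge [[0.5615, 0.1084], [0.4159, 0.0923]] w 0.1464 line x [-0.0064 -0.0066] mean -0.0065 y -0.0206 xyaw 96.31172837886734 mid [0.50992154 0.09617405] lw 0.05011886495390609
```

Request:
servo_tool --targets "0.28 0 -0.007 0 0 0 0;0.28 0 -0.014 0 0 0 0;0.28 0 -0.022 0 0 0 0;0.28 0 -0.022 0 0 0 0;0.28 0 -0.022 0 0 0 0;0.28 0 -0.022 0 0 0 0"

```text
time: 10.13
tool_pos: [0.5305, -0.0656, 0.0178]
ee_rot: [-3.142, 0.0, 0.116]
wrist_force: [-0.3, -0.4, 0.2]
width: 0.0264
```

```bash
python3 look.py L3
python3 - <<'E'
from h import *
import pickle
d=pickle.load(open("L3.pkl","rb"))
a=cv2.resize(np.clip(d["scene"]["image"][180:225,340:380].astype(float)*1.5,0,255).astype(np.uint8),None,fx=13,fy=13,interpolation=2)
b=cv2.resize(d["side"]["image"][215:255,280:332],None,fx=13,fy=13,interpolation=2)
cv2.imwrite("pics/L3a.png",a[:,:,::-1]);cv2.imwrite("pics/L3b.png",b[:,:,::-1])
E
```

```text
10.1333 [ 0.530512   -0.06555938  0.01783297] [-0.32110012 -0.38924149  0.19080062]
```

View pics/L3a.png

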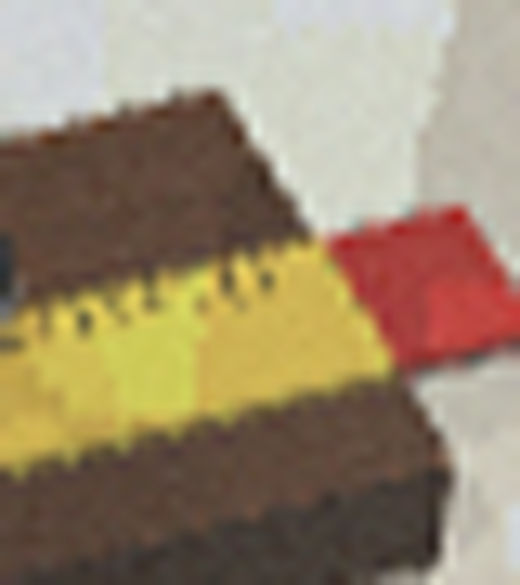

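View pics/L3b.png

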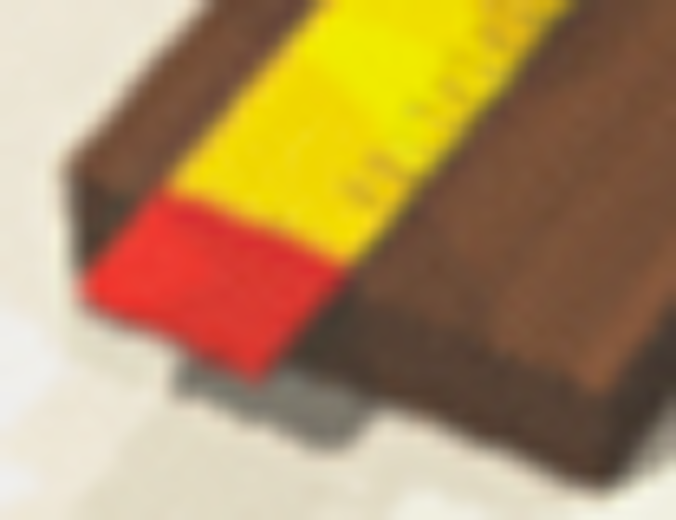

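Run:
```python
from ln import go
go("L3.pkl",{"scene":(13,(340,180),[(220,92),(450,470)],[(330,240),(397,366)]),"side":(13,(280,215),[(70,165),(600,392)],[(160,190),(342,266)])})
```

```text
scene edge [[0.4216, 0.0912], [0.5702, 0.1078]] w 0.1495 line x [ 0.0019 -0.0005] mean 0.0007 y -0.0175 xyaw 96.38693638253602 mid [0.5132525  0.10216734] lw 0.04840676307353465
side edge [[0.5615, 0.1084], [0.4159, 0.0923]] w 0.1464 line x [0.0009 0.0005] mean 0.0007 y -0.0214 xyaw 96.31172837886734 mid [0.50989828 0.10338536] lw 0.05039376303103149
```

Both views put the line at about +0.7 mm. I'll back straight off, then lift, and recheck with the gauge free.

Request:
servo_tool --targets "0.28 0 0.02 0 0 0 0;0.28 0 0.06 0 0 0 0;0.28 0 0.1 0 0 0 0;0.28 0 0.12 -0.05 0 0 0;0.28 0 0.12 -0.2 0 0 0;0.28 0 0.12 -0.4 0 0 0;0.28 0 0.2 -0.6 0 0 0;0.28 0 0.2 -0.6 0 0 0;0.28 0 0.2 -0.6 0 0 0;0.28 0 0.2 -0.6 0 0 0;0.28 0 0.2 -0.6 0 0 0"

```text
time: 11.2
tool_pos: [0.5354, -0.1155, 0.1658]
ee_rot: [-3.14, 0.003, 0.116]
wrist_force: [-0.3, 0.1, -0.7]
width: 0.0262
```

```bash
python3 look.py L4
python3 - <<'E'
from h import *
import pickle
d=pickle.load(open("L4.pkl","rb"));d0=pickle.load(open("s0.pkl","rb"))
a=cv2.resize(np.clip(d["scene"]["image"][180:225,340:380].astype(float)*1.5,0,255).astype(np.uint8),None,fx=9,fy=9,interpolation=2)
b=cv2.resize(d["side"]["image"][215:255,280:322],None,fx=9,fy=9,interpolation=2)
h=max(a.shape[0],b.shape[0]);p=lambda q:cv2.copyMakeBorder(q,0,h-q.shape[0],0,0,0)
cv2.imwrite("pics/L4ab.png",np.hstack([p(a),p(b)])[:,:,::-1])
for k,bx in(("mug",(405,140,445,185)),("pin",(435,198,485,232)),("iron",(165,190,215,272))):
    x,y,X,Y=bx;f=lambda q:cv2.cvtColor(q["scene"]["image"][y:Y,x:X],cv2.COLOR_RGB2GRAY).astype(np.float32)
    print(k,cv2.phaseCorrelate(f(d0),f(d)))
cv2.imwrite("pics/L4full.png",d["scene"]["image"][:,:,::-1])
E
```

```text
11.2 [ 0.53537856 -0.11550888  0.16584707] [-0.29333478  0.14304055 -0.66358406]
mug ((0.0736114253809852, 0.5428289792472398), 0.9562903261184692)
pin ((-0.022489035282386993, -0.16712803467290271), 0.9936520809597439)
iron ((0.04814661519236196, 0.135339213389706), 0.855866990407308)
```

View pics/L4ab.png

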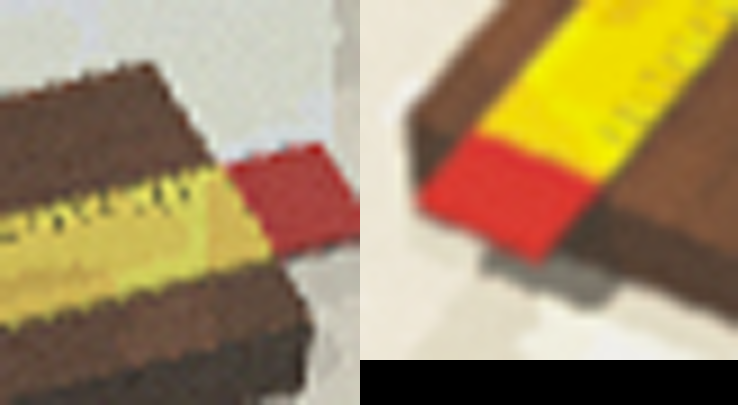

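View pics/L4_sd.png

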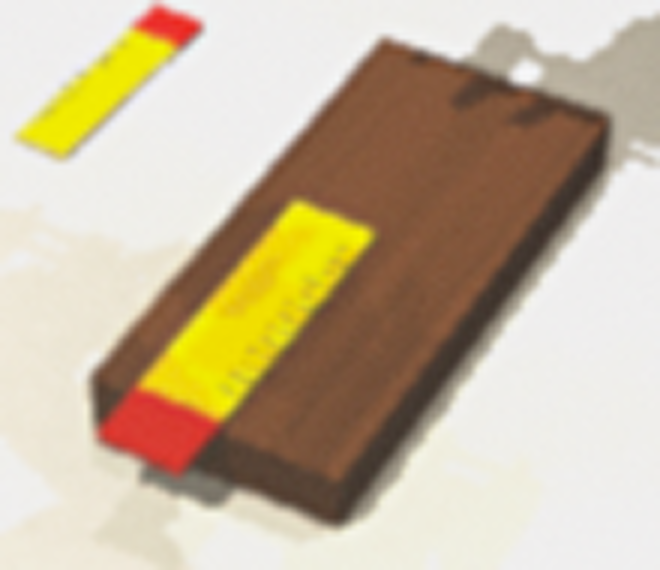

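View pics/L4_w.png

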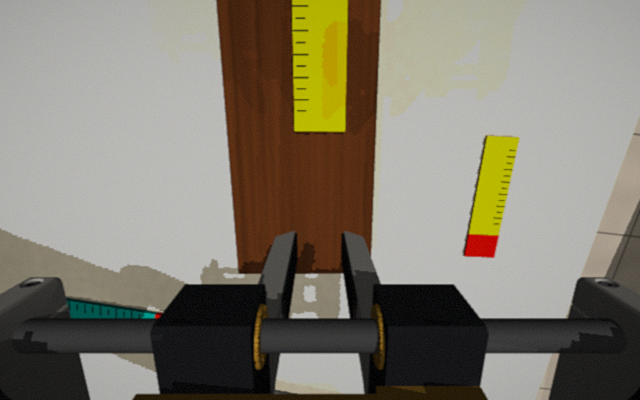

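To settle the last mm, I'll look from nearly straight above with the wrist camera. The tips stay about 145 mm up.

Request:
servo_tool --targets "0.28 0 -0.1 0 0 0 0;0.28 0 -0.2 0 0 0 0;0.28 0 -0.3 0 0 0 0;0.28 0 -0.4 0 0 0 0;0.28 0 -0.5 0 0 0 0;0.28 0 -0.5 0 0 0 0;0.28 0 -0.5 0 0 0 0;0.28 0 -0.5 0 0 0 0;0.28 0 -0.5 0 0 0 0"

```text
time: 12.1
tool_pos: [0.5217, 0.008, 0.1671]
ee_rot: [3.141, 0.001, 0.115]
wrist_force: [-0.4, 0.6, 0.2]
width: 0.026
```

```bash
python3 look.py L5
```

```text
12.1 [0.52165478 0.00797935 0.16710163] [-0.42211205  0.56213631  0.17813999]
```

View pics/L5_w.png

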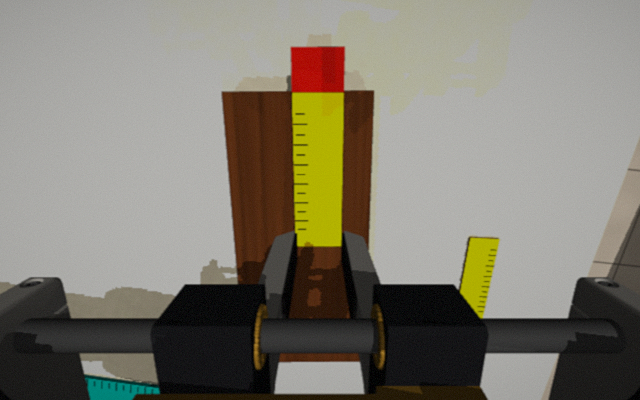

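Run:
```python
from h import *
import pickle
d=pickle.load(open("L5.pkl","rb"));o=d["o"];s=d["wrist"]
T=np.eye(4);T[:3,:3]=R.from_euler("xyz",o["ee_rot"]).as_matrix();T[:3,3]=o["tool_pos"];T=T@s["T_tool_cam"]
g=s["image"].astype(float)
def edge(ch,cols,r0,r1):  # subpixel row of strongest vertical gradient
    out=[]
    for c in cols:
        p=g[r0:r1,c]@ch; q=np.abs(np.diff(p)); i=q.argmax(); w=q[max(i-1,0):i+2]
        out.append((c,r0+.5+(np.arange(max(i-1,0),max(i-1,0)+len(w))*w).sum()/w.sum()))
    return np.array(out)
def fit(p):
    vx,vy,x,y=cv2.fitLine(p.astype(np.float32),cv2.DIST_HUBER,0,.01,.01).ravel();return np.array([vx,vy])*np.sign(vx),np.array([x,y])
e=ray(s,edge(np.ones(3)/3,list(range(230,286))+list(range(350,368)),80,105),.04,T)
l=ray(s,edge(np.array([0,1,0]),range(298,339),80,105),.046,T)
de,pe=fit(e);dl,pl=fit(l);x=np.array([-de[1],de[0]])
f=ray(s,edge(np.ones(3)/3,range(298,339),38,60),.046,T)
print("line x mm",1e3*(pl-pe)@x,"skew deg",np.degrees(np.arctan2(np.cross(de,dl),de@dl)),"red len",1e3*(fit(f)[1]-pl)@x, "edge yaw",np.degrees(np.arctan2(x[1],x[0])))
m=masks(s);side=[]
for sgn in(0,1):
    P=[]
    for r in range(100,225):
        c=np.where(m["y"][r,285:350])[0]
        if len(c)>20:P.append((285+c[-1]+.5 if sgn else 285+c[0]-.5,r))
    q=ray(s,P,.046,T);dd,_=cv2.fitLine(q.astype(np.float32),cv2.DIST_HUBER,0,.01,.01).ravel()[:2],0
    dd=dd*np.sign(dd[1]);print("gauge side yaw",np.degrees(np.arctan2(dd[1],dd[0])))
c=ray(s,[(222.5,91.5),(374,91.5)],.04,T);print("edge mid",c.mean(0),"w",np.linalg.norm(c[0]-c[1]),"line y", (pl-c.mean(0))@[-x[1],x[0]])
```

```text
line x mm -1.8043802 skew deg -0.37290707 red len 40.244663 edge yaw 97.12543
gauge side yaw 96.55621
gauge side yaw 96.61343
edge mid [0.49064164 0.10168597] w 0.14844553986892342 line y -0.021097480138563246<stdin>:18: DeprecationWarning: Arrays of 2-dimensional vectors are deprecated. Use arrays of 3-dimensional vectors instead. (deprecated in NumPy 2.0)
```

Run:
```python
from bench import robot
print(robot.close_job())
```

```text
the job is handed in; nothing more can be done
None
```

I pushed the larger yellow gauge, the one on the block, from behind with both finger tips on its rear edge. It went about 120 mm along the block's axis in four slow pushes. Then I backed off, lifted clear, checked it and handed the job in; no verdict was reported.

**Last checks** (all inside the limits):

| Check | Result | Limit |
|---|---|---|
| Yellow/red line from the block's end, scene and side views (before backing off) | about +0.7 mm each | ±5 mm |
| Same line, wrist view from above (gauge free) | −1.8 mm | ±5 mm |
| Gauge off square | about 0.5° | 6.9° |
| Sideways from the edge's middle | about −21 mm | ±60 mm |
| Iron, mug and pin box, image shift in the scene view | at most 0.5 px (about 1–2 mm) | 15 mm |

- **Line position:** the views disagree by about 2.5 mm, and I don't know which is closer.
- **Flatness:** I judged this by eye only; the pictures show nothing tipped.
- **Finger length:** the tips end about 24 mm short of the reported TCP. The pictures showed it, and touching the block's top lightly (about 5 N) confirmed it, so I set the pushing height from that touch.
- **Time and force:** the job took about 12 s of the 50 s allowed. The wrist force read at the end of each move was never above about 6 N.

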